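Tip the book rest to a reading slant

ROBOT

A 6-joint arm with a two-finger parallel gripper is mounted at the origin on the work surface. World frame = base frame: x ahead of the robot, y to its left, z up, the work surface at z = 0. Lengths are in m, angles in rad, forces in N, time in s.
With the tool pointing down it reaches from about 0.35 to 0.775 m from the base axis. Payload 7.3 kg.
Tool frame: the origin (TCP) lies at the very end of the fingers, on their centre line; the grasp point (between the pads) lies 19 mm behind it; z points along the fingers, x is the direction in which the jaws open and shut, and the axes are right-handed (so a half turn about z gives the same grasp; the last joint's range is limited). The gripper opens to 92 mm and grips with 3 to 60 N. Pads are 19 mm wide; open, the fingers measure 130 mm over their backs; the gripper's body (75 mm by 190 mm) begins 47 mm behind the grasp point.
Start: joints at [1.059, 0.342, 1.524, -0, 1.275, -0.146], TCP at [0.188, 0.49, 0.227] pointing down, gripper open.
Joint ranges: [-2.53, 2.53], [-0.77, 2.02], [0.04, 2.7], [-1, 4.14], [0.28, 2.66], [-3.11, 3.11]. Speed limits (rad/s): [2.57, 2.57, 3.14, 3.14, 3.14, 3.14].

INTERFACE

Orientations are given as [roll, pitch, yaw] about the fixed x, y, z axes, in that order (R = Rz(yaw) Ry(pitch) Rx(roll)).
In Python, from cell import observe, read_camera, camera_params, hand_in gives the robot as it stands.
- The arm moves only by the tool apply_moves, never from a script. Its argument "increments" is a list of rows, each an object with "grip": the opening, from 0 (shut) to 1 (fully open); "linear": the shift along the world's x, y, z in mm, a list of three; "turn": the turn, a rotation vector about the world's x, y, z in units of 6 degrees (1.0 is 6 degrees), a list of three. A call has 1 to 10 rows; each row is the pose to reach, as a shift and turn from the pose commanded when the call began; what a row does not reach only later rows make up. A row lasts 1/10 s, in which the tool goes at most 50 mm and 8.59 degrees, less where a joint would pass 70% of its speed; a pose out of reach is approached as far as the arm can. A call with a gripper value outside its range is refused whole. The fingers move at their own pace and stop on an object; "grip_force" is the grip in N (left out, the last holds). Time passes only in rows, so rows that repeat a pose let the fingers close. It gives the time, the measured TCP pose, the force and the opening at its end, in the units of the state.
- observe(): the state, without advancing time (a new reading comes with each control period).
- read_camera(name): name is "scene" or "top" or "wrist"; returns the picture (420x560x3 uint8, red, green, blue); there is no depth.
- camera_params(name): a dict with "camera_matrix" (3x3 intrinsics, pixels), "world_to_cam" (4x4, takes a point from world to camera coordinates); the wrist camera has in their place "hand_eye" (4x4, takes a point from camera to tool coordinates, whose origin is the TCP and whose axes are the tool frame's). Camera axes: x right, y up, looking along -z (the intrinsics and any distortion apply to the point x, -y, -z); pixel columns grow to the right and rows downward; lengths in m; the calibration is good to about 2 mm. A picture is of the moment at which its call begins: read the wrist's pose just before it. camera_params takes no time and is no camera call.
- hand_in(): hands the job in, once; it reports no verdict.
The state is a dict: "time": time; "qpos": joint angles; "qvel": joint speeds; "joint_efforts": joint torques, N m; "tool_pos": TCP position; "tool_rot": TCP orientation; "contact_force": force on the tool from outside, world axes, zero at the start; "torque": the same for the moment, N m; "opening": finger opening in m.
Only numpy, scipy, OpenCV 4.12 (cv2) and the standard library are available. Lean on these libraries where they do the work, as an engineer would, in place of code of your own. Each camera call takes 0.05 s, during which the arm holds its last target.

TASK

Two wooden tilting book rests stand on the steel reading table, and one of them carries a closed book. Press down the tongue at the front of the rest with the book, all the way to its stop, so that the far end of its board tips up to a reading slant, and leave it there with the book still lying straight on the board. Leave the empty rest flat.

Things in the scene. Friction and masses are not known exactly. Their poses are not given: they have to be found in the camera images.
- book_rest (a joint): tilt (rad) of the board under the book: plywood, 209 x 150 x 12 mm, on a level pivot rod 85 mm above the table, in a fixed stand of wooden rods on a 160 x 200 mm dark steel foot. 0 = flat, as it starts; grows as the front tongue goes down and the far end rises; stop at 0.45. A stiff pivot (3 to 5 N on the tongue) keeps it where it is left.
- book_rest_tongue (a point): where to press: upper face of the tongue, a flat tab 70 mm wide jutting from the board's edge on the robot's side, 130 mm from the pivot. Tongue ends 24 mm farther out; 36 mm inward is a lip 14 mm high. Height 105 mm when flat, 47 mm at the stop. Axes turn with the board: x to its far end (away from robot, yaw within 0.5), y along the pivot, z up out of it.
- book_mid (a point): centre of the loose closed hardback book, 190 x 130 x 20 mm (x, y, z), about 0.35 kg, lying flat on the board with its 190 mm side along the board, just behind the lip, about 145 mm from the tongue point. x points to the board's far end, z up out of the cover.
- empty_rest (a joint): tilt (rad) of the board of the other rest, of the same make and also with its tongue on the robot's side, but with nothing on it. 0 = flat, as it starts; to be left so.
Mind the look-alikes: they are no part of the job. Of the things that look like the part that bears book_mid, the largest one is meant.

How it is judged:
By the outcome, as a careful person would: the job done as asked, in the order asked, and still so for the second after the job is handed in, with the robot touching nothing.
It also fails if it takes over 27 s, if anything falls off the work surface, if the arm or the gripper's body presses on something with over 40 N, if the wrist force passes 120 N, or if a joint passes its speed limit or range.

## Working session

There is one attempt and no reset: what is moved stays moved. The work goes in short steps, Python scripts to look and compute and a tool call to move; the robot and the scene stay as the last step left them, time stands still between calls to the robot, and variables do not carry over. Pictures are saved under pics/ and viewed, and the job is handed in when it is done.

Besides the shell and the picture viewer there is one more tool, called by a JSON object that holds its "api" and its "payload", one argument or row to a line. apply_moves: Moves the arm, as the interface text tells. Its arguments: {"type":"object","properties":{"increments":{"type":"array","items":{"type":"object","properties":{"grip":{"type":"number"},"linear":{"type":"array","items":{"type":"number"}},"turn":{"type":"array","items":{"type":"number"}}}}},"grip_force":{"type":"number"}},"required":["increments"]}

```bash
mkdir -p pics
python3 - <<'E'
from cell import *
import cv2
for n in("scene","top"):
    im=read_camera(n); cv2.imwrite(f"pics/{n}0.png",im[:,:,::-1])
    print(n,camera_params(n))
print(observe())
E
```

```text
scene {'camera_matrix': array([[416.85335588,   0.        , 282.76256668],
       [  0.        , 416.85335588, 203.82096215],
       [  0.        ,   0.        ,   1.        ]]), 'world_to_cam': array([[-0.39455606,  0.91882508, -0.00927301,  0.26191185],
       [-0.73379883, -0.30899715,  0.60502896,  0.39580551],
       [ 0.55305045,  0.24552237,  0.79614946, -1.30857196],
       [ 0.        ,  0.        ,  0.        ,  1.        ]])}
top {'camera_matrix': array([[496.57918949,   0.        , 279.72940254],
       [  0.        , 496.57918949, 214.13027213],
       [  0.        ,   0.        ,   1.        ]]), 'world_to_cam': array([[-0.02516759, -0.99932967,  0.02658559, -0.03448173],
       [ 0.99080648, -0.02139916,  0.13358367, -0.62883004],
       [-0.13292521,  0.02970316,  0.99068088, -1.10536574],
       [ 0.        ,  0.        ,  0.        ,  1.        ]])}
{'time': 0.1, 'qpos': array([ 1.05901470e+00,  3.42677625e-01,  1.52490563e+00, -3.27928077e-06,
        1.27542825e+00, -1.46008663e-01]), 'qvel': array([ 0.00082203, -0.00161829, -0.00158399,  0.0008486 , -0.00010068,
        0.00113553]), 'joint_efforts': array([ 1.62297372e-03, -4.32000732e+01, -2.44696409e+01,  7.18243048e-02,
        5.26265090e-02, -4.78786205e-05]), 'tool_pos': array([0.18758113, 0.48995431, 0.22610725]), 'tool_rot': array([-3.14138933e+00,  1.40421462e-03,  1.20502446e+00]), 'contact_force': array([ 0.36363489, -0.04610628,  0.06510738]), 'torque': array([ 0.01835912,  0.02101404, -0.00937434]), 'opening': 0.09208653836926035}
```

View pics/scene0.png

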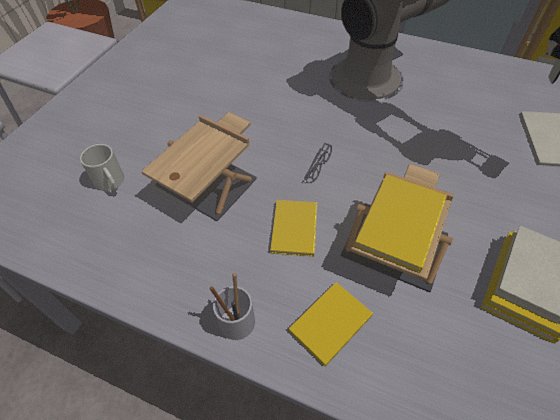

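View pics/top0.png

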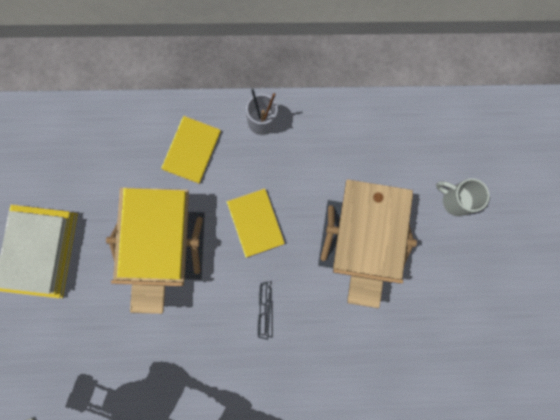

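The book rest is the left one in the top view: tongue at about (147,300), book (118–187, 189–280). The empty rest is on the right. I'll enlarge this area.

Run:
```python
import cv2
im=cv2.imread("pics/top0.png")[170:330,90:230]
cv2.imwrite("pics/topcrop.png",cv2.resize(im,None,fx=3.75,fy=3.75,interpolation=cv2.INTER_CUBIC))
im=cv2.imread("pics/scene0.png")[150:300,330:480]
cv2.imwrite("pics/scenecrop.png",cv2.resize(im,None,fx=4,fy=4,interpolation=cv2.INTER_CUBIC))
```

```text
(no output)
```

View pics/topcrop.png

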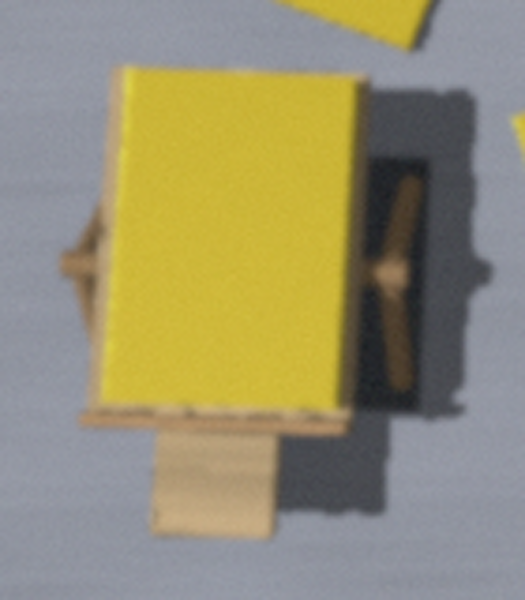

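View pics/scenecrop.png

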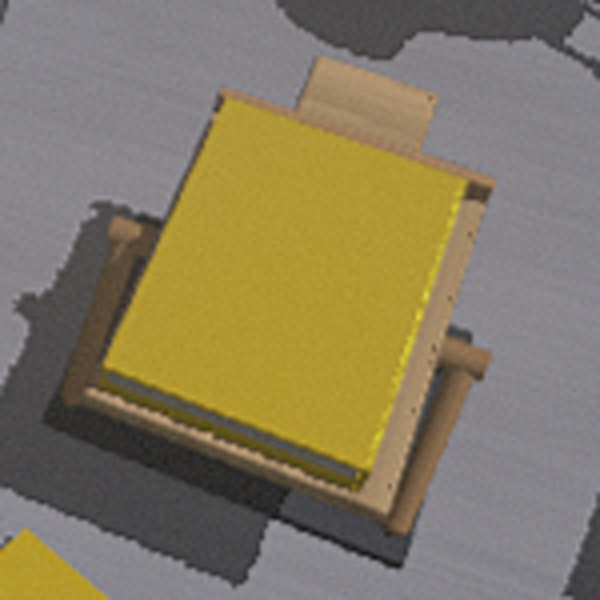

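```bash
cat > h.py <<'E'
from cell import *
import numpy as np
def ray(n,u,v,z):
    c=camera_params(n);K=c["camera_matrix"];T=c["world_to_cam"];R=T[:3,:3];t=T[:3,3]
    d=np.linalg.inv(K)@[u,v,1];d=R.T@(d*[1,-1,-1]);o=-R.T@t
    return o+d*(z-o[2])/d[2]
E
python3 - <<'E'
from h import *
np.set_printoptions(precision=4,suppress=True)
t=lambda x,y,z:ray("top",90+x/3.75,170+y/3.75,z)
s=lambda x,y,z:ray("scene",330+x/4,150+y/4,z)
T=[t(152,535,.105),t(272,537,.105)]
B=[t(x,y,.125) for x,y in((122,67),(358,75),(338,408),(100,403))]
S=[s(318,57,.105),s(437,97,.105)]
Sb=[s(x,y,.125) for x,y in((222,95),(467,183),(370,475),(105,365))]
for A in(T,S,B,Sb):
    A=np.array(A);print(A,A.mean(0),np.linalg.norm(np.roll(A,-1,0)-A,axis=1))
for A in (B,Sb): 
    A=np.array(A);
B=np.array(B);a=(B[0]+B[1]-B[2]-B[3])/2;print("yaw",np.arctan2(a[1],a[0]))
Sb=np.array(Sb);a=(Sb[2]+Sb[3]-Sb[0]-Sb[1])/2;print("yaw",np.arctan2(a[1],a[0]))
for A in(T,S):
    d=A[0]-A[1];print(np.arctan2(d[1],d[0])-np.pi/2)
E
```

```text
[[0.4164 0.2731 0.105 ]
 [0.4135 0.2059 0.105 ]] [0.4149 0.2395 0.105 ] [0.0672 0.0672]
[[0.4166 0.2072 0.105 ]
 [0.4209 0.2746 0.105 ]] [0.4188 0.2409 0.105 ] [0.0675 0.0675]
[[0.6808 0.2885 0.125 ]
 [0.6735 0.1544 0.125 ]
 [0.4846 0.1655 0.125 ]
 [0.4906 0.2975 0.125 ]] [0.5824 0.2265 0.125 ] [0.1343 0.1892 0.1321 0.1904]
[[0.4842 0.1657 0.125 ]
 [0.4943 0.2978 0.125 ]
 [0.6831 0.2871 0.125 ]
 [0.6734 0.1584 0.125 ]] [0.5837 0.2272 0.125 ] [0.1325 0.1891 0.129  0.1894]
yaw -0.05292358493371047
yaw -0.04745709424253549
-0.04331487934235145
-3.2052111335533597
```

Both cameras agree: tongue point at about (0.440, 0.238), board yaw −0.05, sizes right to within 3 mm. Next I shut the gripper and move above the tongue with the jaws along the pivot.

{"api": "apply_moves", "payload": {
  "increments": [
    {"grip": 0,"linear": [15,-15,0],"turn": [0,0,0.2]},
    {"grip": 0,"linear": [45,-46,0],"turn": [0,0,0.6]},
    {"grip": 0,"linear": [78,-79,0],"turn": [0,0,1.0]},
    {"grip": 0,"linear": [110,-112,0],"turn": [0,0,1.4]},
    {"grip": 0,"linear": [142,-145,0],"turn": [0,0,1.8]},
    {"grip": 0,"linear": [174,-177,0],"turn": [0,0,2.2]},
    {"grip": 0,"linear": [206,-210,0],"turn": [0,0,2.6]},
    {"grip": 0,"linear": [232,-236,0],"turn": [0,0,2.9]},
    {"grip": 0,"linear": [248,-252,0],"turn": [0,0,3.0]},
    {"grip": 0,"linear": [248,-252,0],"turn": [0,0,3.0]}
  ]
}}

```text
time: 1.1
tool_pos: [0.4374, 0.2362, 0.2262]
tool_rot: [-3.141, 0.001, 1.516]
contact_force: [0.6, -0.4, 0.2]
opening: 0.0166
```

{"api": "apply_moves", "payload": {
  "increments": [
    {"grip": 0,"linear": [0,0,-15],"turn": [0,0,0]},
    {"grip": 0,"linear": [0,0,-45],"turn": [0,0,0]},
    {"grip": 0,"linear": [0,0,-75],"turn": [0,0,0]},
    {"grip": 0,"linear": [0,0,-95],"turn": [0,0,0]},
    {"grip": 0,"linear": [0,0,-105],"turn": [0,0,0]},
    {"grip": 0,"linear": [0,0,-107],"turn": [0,0,0]},
    {"grip": 0,"linear": [0,0,-107],"turn": [0,0,0]}
  ]
}}

```text
time: 1.8
tool_pos: [0.4358, 0.2388, 0.1202]
tool_rot: [3.141, -0.0, 1.52]
contact_force: [0.3, 0.2, 0.7]
opening: 0.0006
```

Run:
```python
from h import *
import cv2
print(observe())
im=read_camera("scene")
cv2.imwrite("pics/scene1.png",cv2.resize(im[100:310,280:560,::-1],None,fx=2.5,fy=2.5))
```

```text
{'time': 1.8, 'qpos': array([ 3.46734257e-01,  4.07970092e-01,  1.75093223e+00,  1.95103229e-04,
        9.82126278e-01, -1.17297297e+00]), 'qvel': array([-0.00525182, -0.01425246, -0.01319853, -0.00210399,  0.00513737,
       -0.00252201]), 'joint_efforts': array([ 4.49404609e-02, -4.14686537e+01, -1.96970898e+01,  2.68704891e-03,
        3.77749361e-02,  6.33059302e-03]), 'tool_pos': array([0.43583622, 0.23877092, 0.12018972]), 'tool_rot': array([ 3.14113554e+00, -3.68166353e-04,  1.51959903e+00]), 'contact_force': array([0.34691554, 0.23572537, 0.66655133]), 'torque': array([ 0.02543752,  0.02218091, -0.04496167]), 'opening': 0.0006213945900213555}
```

View pics/scene1.png

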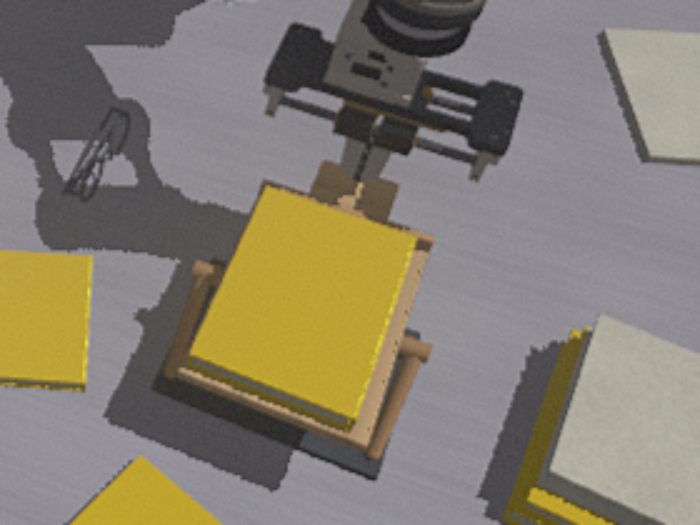

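The fingertips (around (355,190)) hover over the middle of the tongue, clear of the lip. I'll press slowly.

{"api": "apply_moves", "payload": {
  "increments": [
    {"grip": 0,"linear": [0,0,-6],"turn": [0,0,0]},
    {"grip": 0,"linear": [0,0,-11],"turn": [0,0,0]},
    {"grip": 0,"linear": [0,0,-15],"turn": [0,0,0]},
    {"grip": 0,"linear": [0,0,-19],"turn": [0,0,0]},
    {"grip": 0,"linear": [0,0,-23],"turn": [0,0,0]},
    {"grip": 0,"linear": [0,0,-27],"turn": [0,0,0]},
    {"grip": 0,"linear": [0,0,-31],"turn": [0,0,0]},
    {"grip": 0,"linear": [0,0,-34],"turn": [0,0,0]},
    {"grip": 0,"linear": [0,0,-36],"turn": [0,0,0]},
    {"grip": 0,"linear": [0,0,-36],"turn": [0,0,0]}
  ]
}}

```text
time: 2.85
tool_pos: [0.4359, 0.2382, 0.0834]
tool_rot: [3.142, 0.0, 1.519]
contact_force: [-0.6, 0.2, 0.7]
opening: 0.0005
```

{"api": "apply_moves", "payload": {
  "increments": [
    {"grip": 0,"linear": [0,0,-3],"turn": [0,0,0]},
    {"grip": 0,"linear": [0,0,-7],"turn": [0,0,0]},
    {"grip": 0,"linear": [0,0,-11],"turn": [0,0,0]},
    {"grip": 0,"linear": [0,0,-15],"turn": [0,0,0]},
    {"grip": 0,"linear": [0,0,-19],"turn": [0,0,0]},
    {"grip": 0,"linear": [0,0,-23],"turn": [0,0,0]},
    {"grip": 0,"linear": [0,0,-26],"turn": [0,0,0]}
  ]
}}

```text
time: 3.55
tool_pos: [0.4359, 0.2384, 0.0574]
tool_rot: [3.141, -0.0, 1.519]
contact_force: [0.8, 0.3, 3.4]
opening: 0.001
```

Run:
```python
from h import *
import cv2
im=read_camera("scene")
cv2.imwrite("pics/scene2.png",cv2.resize(im[100:310,280:560,::-1],None,fx=2.5,fy=2.5))
```

```text
(no output)
```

View pics/scene2.png

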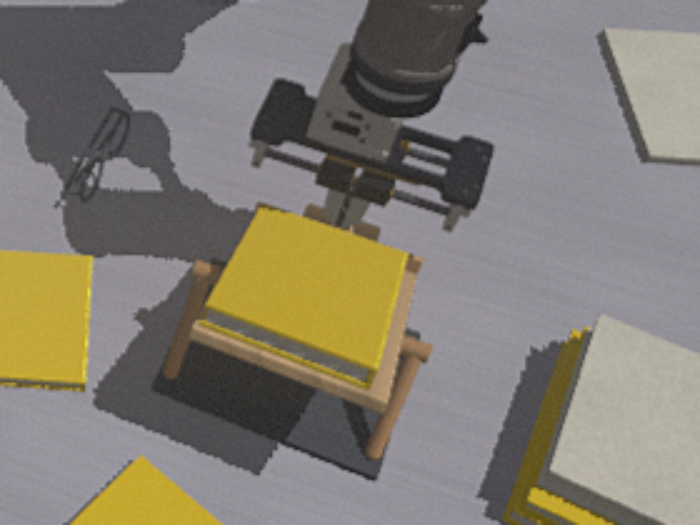

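The board is tipping with the book still straight. I'll continue in small steps until the force rises at the stop.

{"api": "apply_moves", "payload": {
  "increments": [
    {"grip": 0,"linear": [0,0,-2],"turn": [0,0,0]},
    {"grip": 0,"linear": [0,0,-4],"turn": [0,0,0]},
    {"grip": 0,"linear": [0,0,-6],"turn": [0,0,0]}
  ]
}}

```text
time: 3.9
tool_pos: [0.4358, 0.2383, 0.0516]
tool_rot: [3.141, -0.0, 1.519]
contact_force: [0.3, -0.7, 3.2]
opening: 0.0003
```

{"api": "apply_moves", "payload": {
  "increments": [
    {"grip": 0,"linear": [0,0,-1],"turn": [0,0,0]},
    {"grip": 0,"linear": [0,0,-2],"turn": [0,0,0]}
  ]
}}

```text
time: 4.1
tool_pos: [0.4357, 0.2383, 0.0496]
tool_rot: [-3.141, -0.0, 1.519]
contact_force: [0.4, -0.5, 2.7]
opening: 0.0006
```

{"api": "apply_moves", "payload": {
  "increments": [
    {"grip": 0,"linear": [0,0,-1],"turn": [0,0,0]},
    {"grip": 0,"linear": [0,0,-2],"turn": [0,0,0]}
  ]
}}

```text
time: 4.3
tool_pos: [0.4358, 0.2383, 0.0477]
tool_rot: [3.142, -0.0, 1.519]
contact_force: [0.6, 0.7, 3.0]
opening: 0.0004
```

{"api": "apply_moves", "payload": {
  "increments": [
    {"grip": 0,"linear": [0,0,-1],"turn": [0,0,0]}
  ]
}}

```text
time: 4.4
tool_pos: [0.4359, 0.2383, 0.0468]
tool_rot: [3.141, -0.0, 1.519]
contact_force: [-1.5, -0.3, 9.9]
opening: 0.0009
```

{"api": "apply_moves", "payload": {
  "increments": [
    {"grip": 0,"linear": [0,0,-1],"turn": [0,0,0]}
  ]
}}

```text
time: 4.5
tool_pos: [0.4361, 0.2384, 0.0465]
tool_rot: [3.141, -0.0, 1.519]
contact_force: [-2.5, -1.8, 18.0]
opening: 0.0006
```

The force jumped from 3 N to 18 N while z barely moved, at the expected height, so the tongue is at its stop. I'll hold briefly, then lift off.

{"api": "apply_moves", "payload": {
  "increments": [
    {"grip": 0,"linear": [0,0,0],"turn": [0,0,0]},
    {"grip": 0,"linear": [0,0,1],"turn": [0,0,0]},
    {"grip": 0,"linear": [-1,0,4],"turn": [0,0,0]},
    {"grip": 0,"linear": [-3,0,12],"turn": [0,0,0]},
    {"grip": 0,"linear": [-8,0,30],"turn": [0,0,0]},
    {"grip": 0,"linear": [-20,0,60],"turn": [0,0,0]},
    {"grip": 0,"linear": [-35,0,95],"turn": [0,0,0]},
    {"grip": 0,"linear": [-50,0,125],"turn": [0,0,0]},
    {"grip": 0,"linear": [-60,0,140],"turn": [0,0,0]},
    {"grip": 0,"linear": [-60,0,140],"turn": [0,0,0]}
  ]
}}

```text
time: 5.5
tool_pos: [0.3755, 0.2387, 0.1879]
tool_rot: [3.138, -0.002, 1.52]
contact_force: [0.5, -0.5, -0.4]
opening: 0.0004
```

Run:
```python
from h import *
import cv2
im=read_camera("scene");t=read_camera("top")
cv2.imwrite("pics/scene3.png",cv2.resize(im[:,:,::-1],None,fx=1.4,fy=1.4))
cv2.imwrite("pics/top3.png",cv2.resize(t[170:330,90:230,::-1],None,fx=3.75,fy=3.75,interpolation=2))
print(observe()["contact_force"])
# predicted corners at tilt .45
c=camera_params("scene");K=c["camera_matrix"];T=c["world_to_cam"]
yaw=-.05;ex=np.array([np.cos(yaw),np.sin(yaw),0]);ey=np.array([-ex[1],ex[0],0])
P=np.array([.4405,.2375,.085])+.13*ex
for q in(.40,.45):
  u=np.cos(q)*ex+np.sin(q)*np.array([0,0,1]);n=-np.sin(q)*ex+np.cos(q)*np.array([0,0,1])
  for nm in("scene","top"):
    c=camera_params(nm);K=c["camera_matrix"];T=c["world_to_cam"]
    out=[]
    for a,b,h in((-.154,.035,.02),(-.154,-.035,.02),(-.08,.065,.04),(-.08,-.065,.04),(.11,-.065,.04),(.11,.065,.04)):
      p=P+a*u+b*ey+h*n;x=T[:3,:3]@p+T[:3,3];x=K@(x*[1,-1,-1]);x=x[:2]/x[2]
      out.append(np.round(x*1.4 if nm=="scene" else (x-[90,170])*3.75))
    print(q,nm,np.array(out).tolist())
```

```text
[ 0.31636287 -0.85740017 -0.82688594]
0.4 scene [[603.0, 269.0], [562.0, 255.0], [622.0, 284.0], [540.0, 256.0], [510.0, 311.0], [607.0, 347.0]]
0.4 top [[179.0, 518.0], [297.0, 521.0], [113.0, 414.0], [340.0, 420.0], [333.0, 99.0], [95.0, 92.0]]
0.45 scene [[602.0, 273.0], [561.0, 259.0], [621.0, 285.0], [539.0, 257.0], [511.0, 306.0], [609.0, 343.0]]
0.45 top [[183.0, 513.0], [300.0, 516.0], [115.0, 415.0], [341.0, 420.0], [331.0, 105.0], [92.0, 98.0]]
```

View pics/scene3.png

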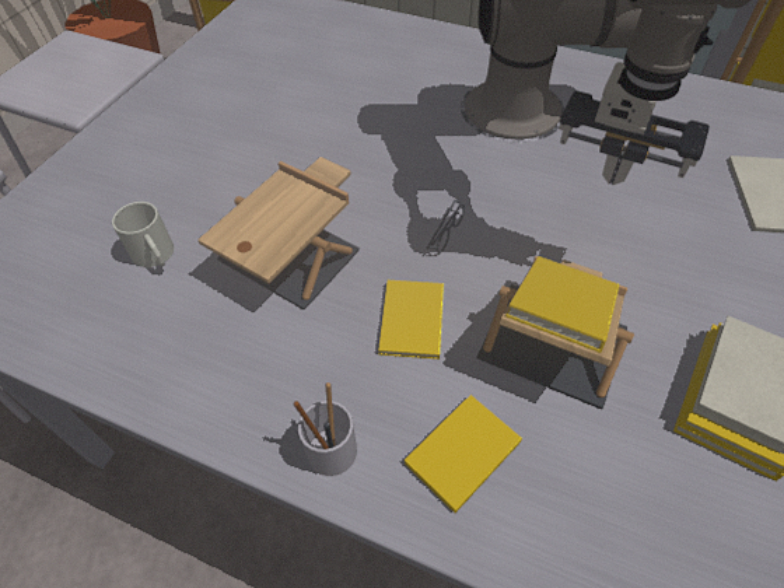

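View pics/top3.png

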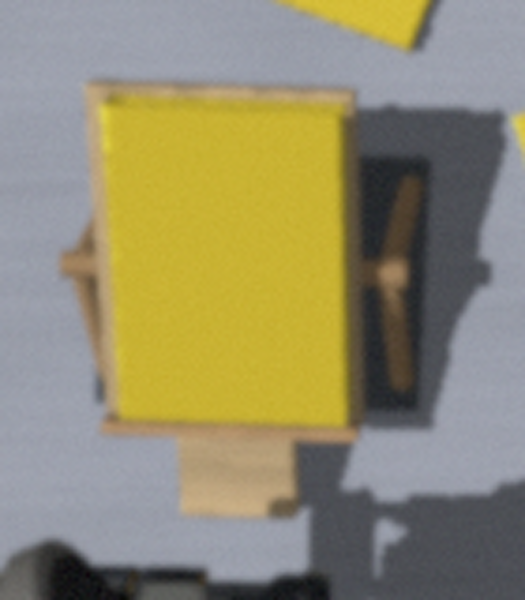

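The tongue's outer edge in the top crop (180–297, 515) matches the prediction for tilt 0.45 (183–300, 513–516). The book is straight against the lip and the empty rest is still flat.

```bash
python3 -c "
from cell import *
print(hand_in())"
```

```text
the job is handed in; nothing more can be done
None
```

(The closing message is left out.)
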